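# Wind a paving sample out of its mould and slide it onto the take-off shelf

### The arm

A 6-joint arm with a two-finger parallel gripper is mounted at the origin on the work surface. World frame = base frame: x ahead of the robot, y to its left, z up, the work surface at z = 0. Lengths are in m, angles in rad, forces in N, time in s.
With the tool pointing down it reaches from about 0.25 to 0.8 m from the base axis. Payload 8.5 kg.
Tool frame: the origin (TCP) lies at the very end of the fingers, on their centre line; the grasp point (between the pads) lies 19 mm behind it; z points along the fingers, y is the line along which they close (so a half turn about z gives the same grasp; the last joint's range is limited). The gripper opens to 85 mm and grips with 20 to 120 N. Pads are 22 mm wide; open, the fingers measure 114 mm over their backs; the gripper's body (76 mm by 85 mm) begins 54 mm behind the grasp point. The pads swing forward as they close: fully open they stand 13 mm farther back than shut.
Start: joints at [1.306, 0.238, -0.013, 1.319, 0, 1.571], TCP at [0.137, 0.507, 0.231] pointing down, gripper open.
Joint ranges: [-2.66, 2.66], [-1.03, 1.9], [-1.14, 1.46], [-1.82, 2.27], [-1.45, 1.34], [-3.14, 3.14]. Speed limits (rad/s): [2.22, 2.22, 2.79, 3.14, 3.14, 3.14].

### API

Orientations are given as a unit quaternion [x, y, z, w].
In Python, from rig import bot gives the robot as it stands.
- The arm moves only by the tool arm_command, never from a script. Its argument "targets" is a list of rows, each a list of 2 entries, a list of its own where there are three numbers: the shift along the tool's x, y, z in cm, then the turn, a rotation vector about the tool's x, y, z in rad. A call has exactly 8 rows; each row shifts and turns the commanded pose from where the row before left it, along the tool's axes as they then stand; what a row does not reach is not made up. A row lasts 1/8 s, in which the tool goes at most 62.5 mm and 10.7 degrees, less where a joint would pass 70% of its speed; a pose out of reach is approached as far as the arm can. A call with a gripper value outside its range is refused whole. "fingers" is the opening, from 0 (shut) to 1 (fully open), set as the call begins (left out, the last holds). The fingers move at their own pace and stop on an object; "grip_force" is the grip in N (left out, the last holds). Time passes only in rows, so rows that do not move let the fingers close, or fill a call up. It gives the time, the measured TCP pose, the force, the opening and the grip force at its end, in the units of the state.
- bot.read_state(): the state, without advancing time (a new reading comes with each control period).
- bot.snapshot(name): name is "scene" or "top" or "wrist"; returns a dict with "pixels" (420x560x3 uint8, red, green, blue), "range_z" (420x560 float32, m along the optical axis (not along the pixel's ray), 0 where there is no reading), "camera_matrix" (3x3 intrinsics, pixels), "R" (3x3) and "t" (3): a world point X has camera coordinates R X + t; the wrist camera has in their place "tool_from_camera" (4x4, takes a point from camera to tool coordinates, whose origin is the TCP and whose axes are the flange's). Camera axes: x right, y down, z forward; pixel columns grow to the right and rows downward; lengths in m; the calibration is good to about 2 mm. A picture is of the moment at which its call begins: read the wrist's pose just before it.
- bot.close_job(): hands the job in; it is judged then, once.
Trained networks look in a picture, given as the dict that the camera call returned (one of the last four; its "shot" number tells which), for a name from the list of things; names that differ only in an ending like _2 or _b are one class to them, and where a whole thing is asked for, a point or a joint stands for the part that bears it (a point fixed in the world has none). Each returns a list of dicts, best first, with "score" (0 to 1); they miss things now and then, are a little off and sometimes report something else, mostly with a low value. They report only what shows in the picture. A call takes as long as a camera call. They do not tell look-alikes from the thing itself.
- bot.cut_out(name, picture): "pixels" (420x560 bool, what is visible of it) and "rect" ([left, top, right, bottom] in pixels, round what is visible of it).
The state is a dict: "clock": time; "joint_positions": joint angles; "joint_velocities": joint speeds; "tau": joint torques, N m; "ee_pos": TCP position; "orientation": TCP orientation; "wrist_force": force on the tool from outside, world axes, zero at the start; "ft_torque": the same for the moment, N m; "width": finger opening in m; "finger_force": force on a finger pad.
Only numpy, scipy, OpenCV 4.12 (cv2) and the standard library are available. Lean on these libraries where they do the work, as an engineer would, in place of code of your own. Each camera call takes 0.05 s, during which the arm holds its last target. There are 200 camera calls.

### The job

Turn the ejector's handwheel anticlockwise (seen from above) through its full turn, up to its stop, so that the stone comes up out of the mould. Then slide the stone, without lifting it, across onto the steel shelf next to the mould, so that it lies flat and wholly on the shelf, and leave the wheel wound up. Leave the other things standing where they are.

Things in the scene. Friction and masses are not known exactly. Their poses are not given: they have to be found in the camera images.
- ejector: the fixed bench ejector: blue base plate 260 (x) x 560 (y) x 20 mm, carrying along its y axis the gearbox with handwheel (centre y = +150 mm), the mould (centre y = -60 mm) and the take-off shelf (centre y = -187 mm). Origin on the table, z up; all offsets here are in its frame. Gearbox 130 x 120 mm, top at z = 70 mm
- handwheel (a joint): angle of the handwheel in rad, growing anticlockwise seen from above; starts somewhere from 0 to 0.4; stops at 0 and at 7.0, where the lifter is fully up (one full turn and a bit). Stiff, 0.15 to 0.25 N m; stays where it is left. It raises the lifter by 7 mm per rad
- hub (a point): handwheel centre on its upright axis, in the plane of rim and spokes (z = 120 mm). Rim: 16 mm round bar, centre radius 88 mm. Three 12 mm round spokes at 120 degrees, hub 38 mm wide; the spaces between spokes are open for 40 mm below, down to the gearbox, around a 34 mm column. One spoke points at the knob: at joint value q its azimuth is 60 degrees + q from the ejector's x axis
- knob_top (a point): top of the upright black knob on the rim, 88 mm from the wheel's axis, up to 26 mm thick, reaching 54 mm above the plane of the spokes; it does not spin on its own
- mould_top (a point): centre of the mould's mouth, z = 90 mm. Steel mould 120 (x) x 94 (y) mm outside, walls 13 mm, cavity 94 x 68 mm. With the lifter down the stone sits in it, 1 to 4 mm below the mouth; with the lifter up the stone's underside stands 5 mm above the mouth
- stone: the moulded paving stone in the mould, 90 (x) x 64 (y) x 40 mm, about 0.5 kg; origin at the centre of its underside
- shelf_mid (a point): centre of the top of the steel take-off shelf, z = 90 mm, level with the mould's mouth; 160 x 160 mm, starting at the mould's -y wall, with an 8 mm high lip along its far (-y) edge
- beaker: white plastic beaker, 54 mm wide, 75 mm high, standing on the ejector's base plate beside the mould on its +x side; a bystander; origin under its centre
- brush: hand brush, 160 mm long, lying on the base plate's -x ledge beside the mould; a bystander; origin under its middle, x along it
- paver_a: finished paving sample, 90 x 64 x 40 mm, on the table; a bystander; origin under its centre
- paver_b: another finished paving sample of the same size on the table; a bystander; origin under its centre
- tumbler: clear plastic tumbler, 80 mm wide, 95 mm high, on the table at the robot's left; a bystander; origin under its centre
There are look-alikes about, which are no part of the job. Leave any yellow look-alike of the stone alone.

How it is judged:
On the way:
1. the wheel is wound to its stop (above 6.7 rad) with the stone still on the lifter, over the mould (value of joint handwheel above 6.7 rad and y of stone in the frame of ejector above -0.09 m and z of stone in the frame of ejector above 0.085 m), for 0.2 s.
At the end, for the whole second after the job is handed in: Handwheel at its stop (above 6.7 rad, of 7.0); stone at rest and flat (tilt under 0.1 rad, underside within 5 mm of shelf height) on the shelf, its centre within 50 mm of the shelf's middle line in x and at y from -0.134 to -0.24 m in the ejector's frame (value of joint handwheel above 6.7 rad and x of stone in the frame of ejector between -0.05 and 0.05 m and y of stone in the frame of ejector between -0.24 and -0.134 m and z of stone in the frame of ejector between 0.085 and 0.095 m and angle between stone's own z axis and vertical below 0.1 rad and linear speed of stone below 0.02 m/s); the robot touches nothing.
It fails at once if the stone is lifted (its underside more than 30 mm above the shelf) instead of slid (height (world z) of stone above 0.12 m).
It fails at once if another thing is moved by more than 50 mm (distance of any of beaker, brush, paver_a, paver_b, tumbler from where it was at the start of the episode above 0.05 m).
It also fails if it takes over 70 s, if anything falls off the work surface, if the arm or the gripper's body presses on something with over 40 N, if the wrist force passes 120 N, or if a joint passes its speed limit or range.

## Working session

There is one attempt and no reset: what is moved stays moved. The work goes in short steps, Python scripts to look and compute and a tool call to move; the robot and the scene stay as the last step left them, time stands still between calls to the robot, and variables do not carry over. Pictures are saved under pics/ and viewed, at most 10 in all, crops included, and the job is handed in when it is done.

Besides the shell and the picture viewer there is one more tool, called after "Call:" by a JSON object that holds its "name" and its "arguments". arm_command: Moves the arm, as the interface text tells. Its arguments: {"type":"object","properties":{"targets":{"type":"array"},"fingers":{"type":"number"},"grip_force":{"type":"number"}},"required":["targets"]}

```bash
mkdir -p pics; ls; python3 - <<'E'
from rig import bot
import cv2,numpy as np
print(bot.read_state())
for n in ["scene","top"]:
    s=bot.snapshot(n); cv2.imwrite(f"pics/{n}0.png",s["pixels"][:,:,::-1])
    np.savez(f"{n}0.npz",**{k:v for k,v in s.items()})
    print(n,s["shot"],s["camera_matrix"].tolist(),s["R"].tolist(),s["t"].tolist())
    for o in ["ejector","handwheel","knob_top","stone","mould_top","beaker","brush","paver_a","tumbler"]:
        try:
            for d in bot.cut_out(o,s):
                m=d["pixels"];v,u=np.where(m&(s["range_z"]>0));z=s["range_z"][v,u]
                c=np.linalg.inv(s["camera_matrix"])@np.vstack([u*z,v*z,z]); X=(s["R"].T@(c-s["t"].reshape(3,1)))
                print(o,round(d["score"],2),d["rect"],np.median(X,1).round(3),X.min(1).round(3),X.max(1).round(3))
        except Exception as e: print(o,e)
E
```

```text
pics
{'clock': 0.0, 'joint_positions': array([ 1.30600281e+00,  2.38798558e-01, -1.42853728e-02,  1.31917948e+00,
        1.31359653e-05,  1.57083057e+00]), 'joint_velocities': array([-0.00158942, -0.00082039, -0.00019666,  0.0001254 ,  0.0007798 ,
        0.00122315]), 'tau': array([-1.80179726e-03, -5.38786590e+01,  3.46440232e+01,  1.83585961e-02,
       -5.08072048e-05,  2.24632925e-05]), 'ee_pos': array([0.13728331, 0.50629534, 0.23065618]), 'orientation': array([ 1.32027240e-01,  9.91245817e-01, -7.26255573e-04, -1.03332975e-04]), 'wrist_force': array([-0.32080001,  0.41199612,  0.16043705]), 'ft_torque': array([-0.07032259, -0.03651362, -0.01474231]), 'finger_force': 0.0, 'width': 0.08533869738884241}
scene 1 [[545.6859194456067, 0.0, 292.56338916667727], [0.0, 545.6859194456067, 210.58597864557632], [0.0, 0.0, 1.0]] [[-0.8094607684411972, 0.5868607748562085, -0.019175382388814173], [0.37604383322499774, 0.4930452963241522, -0.7845364053159543], [-0.4509593106346034, -0.6422622258141915, -0.6197861997851871]] [0.42525720391973576, -0.10543045450970616, 1.9078280187005594]
hand
[... 2351 characters left out ...]
0.01   0.064] [ 0.638 -0.035  0.002] [0.718 0.015 0.106]
beaker 0.64 [280.6, 172.0, 310.3, 205.7] [ 0.57  -0.037  0.086] [ 0.523 -0.079  0.071] [0.619 0.006 0.097]
brush 0.64 [267.5, 221.3, 322.8, 244.8] [ 0.462 -0.016  0.038] [ 0.429 -0.106  0.011] [0.492 0.042 0.047]
paver_a 0.83 [437.7, 183.9, 473.8, 216.6] [ 0.536 -0.489  0.037] [ 0.487 -0.546 -0.003] [ 0.59  -0.445  0.049]
paver_a 0.62 [423.4, 244.7, 457.3, 281.1] [ 0.357 -0.428  0.036] [ 0.308 -0.476 -0.006] [ 0.409 -0.388  0.049]
paver_a 0.46 [169.0, 126.7, 385.5, 275.4] [0.542 0.04  0.027] [ 0.343 -0.29  -0.008] [0.766 0.322 0.179]
tumbler 0.71 [91.4, 233.5, 125.3, 260.9] [0.425 0.503 0.047] [ 0.382  0.448 -0.005] [0.474 0.543 0.102]
```

```bash
python3 - <<'E'
import cv2
a=cv2.imread("pics/top0.png")[110:300,150:400]
cv2.imwrite("pics/topc.png",cv2.resize(a,None,fx=3.15,fy=3.15,interpolation=cv2.INTER_CUBIC))
E
```

```text
(no output)
```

View pics/topc.png

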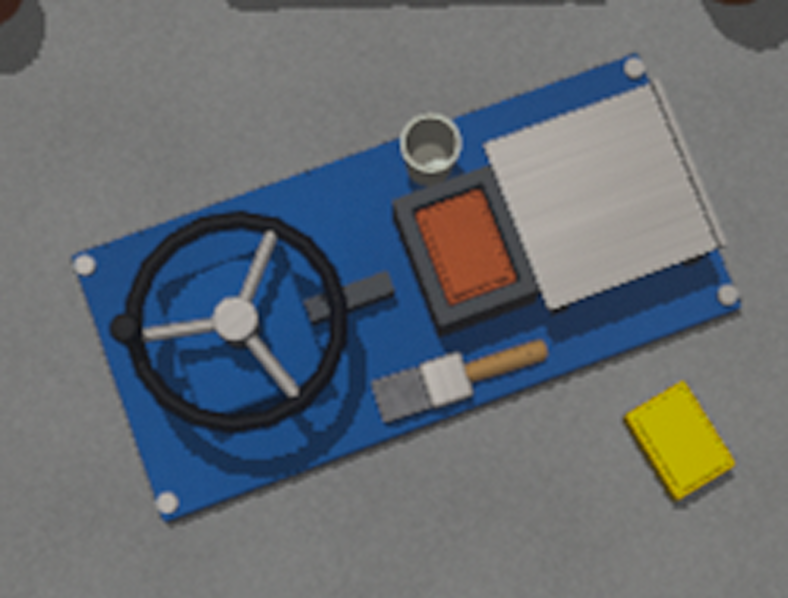

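View pics/scene0.png

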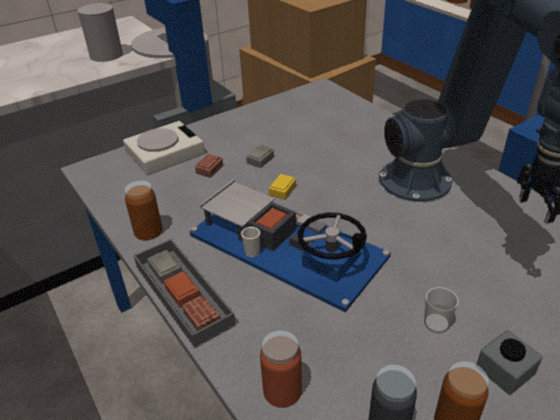

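The stone is the orange-red block in the mould at top (294,188). It could be confused with the yellow block (367,251), the pavers (455,200) and (440,263), or the tray blocks in the scene view (183,287). The stone in the mould is confirmed in the crop. Next I fit the ejector pose.

```bash
cat > h.py <<'E'
import numpy as np
def cloud(s):
    z=s["range_z"];v,u=np.indices(z.shape)
    c=np.linalg.inv(s["camera_matrix"])@np.stack([u*z,v*z,z]).reshape(3,-1)
    X=(s["R"].T@(c-np.asarray(s["t"]).reshape(3,1))).T.reshape(*z.shape,3); X[z<=0]=np.nan
    return X
E
python3 - <<'E'
from h import *
import cv2
from scipy.optimize import least_squares
for n in ["top0","scene0"]:
    s=dict(np.load(n+".npz")); X=cloud(s); im=s["pixels"].astype(float)
    r=np.hypot(X[...,0]-.5,X[...,1]-.163)
    P=X[(r<.13)&(r>.07)&(X[...,2]>.112)&(X[...,2]<.132)]
    f=least_squares(lambda p:np.hypot(P[:,0]-p[0],P[:,1]-p[1])-.088,[.5,.163],loss="soft_l1",f_scale=.004).x
    K=X[(r<.13)&(X[...,2]>.145)]
    print(n,"hub",f,len(P),"z",np.median(P[:,2]),"knob",np.median(K,0),len(K),np.nanmax(K[:,2]))
    Q=X[...]; m=(abs(X[...,2]-.09)<.006)&(X[...,0]>.45)&(X[...,0]<.8)&(X[...,1]<.02)&(X[...,1]>-.3)
    m=cv2.morphologyEx(m.astype(np.uint8),cv2.MORPH_OPEN,np.ones((3,3)))
    st=m.astype(bool)&(im[...,0]>im[...,2]*1.8)
    S=X[m.astype(bool)][:,:2].astype(np.float32)
    print("plat",cv2.minAreaRect(S),"stone",cv2.minAreaRect(X[st][:,:2].astype(np.float32)),np.median(X[st],0))
    sh=m.astype(bool)&(im.min(2)>110); print("shelf",cv2.minAreaRect(X[sh][:,:2].astype(np.float32)),np.median(X[sh],0))
    b=(abs(X[...,2]-.02)<.008)&(im[...,2]>im[...,0]*2)&(X[...,0]>.3)&(X[...,0]<.8)&(abs(X[...,1])<.35)
    print("base",cv2.minAreaRect(X[b][:,:2].astype(np.float32)))
E
```

```text
top0 hub [0.50322425 0.16003037] 1156 z 0.12557128072821622 knob [0.49108007 0.24537385 0.17102837] 83 0.1791965860156668
plat ((0.5998145341873169, -0.11459976434707642), (0.16081057488918304, 0.25742727518081665), 18.868568420410156) stone ((0.5743048787117004, -0.04195229709148407), (0.0792747214436531, 0.059044238179922104), 20.338123321533203) [ 0.57777623 -0.03682118  0.08781518]
shelf ((0.6157193183898926, -0.15932057797908783), (0.16011928021907806, 0.16253243386745453), 19.047874450683594) [ 0.61411115 -0.15772239  0.08932865]
base ((0.556018590927124, 0.012749850749969482), (0.26013094186782837, 0.5575429201126099), 19.110595703125)
scene0 hub [0.50621101 0.16148939] 917 z 0.1268322870863402 knob [0.49701566 0.25005134 0.16753384] 117 0.17751676770010438
plat ((0.6066137552261353, -0.11729572713375092), (0.18425068259239197, 0.2721390426158905), 9.721857070922852) stone ((0.5730773210525513, -0.03759416192770004), (0.07997419685125351, 0.059531379491090775), 18.85040283203125) [ 0.57534712 -0.03799245  0.08960812]
shelf ((0.6163395643234253, -0.12749437987804413), (0.1905130296945572, 0.22845153510570526), 17.69474983215332) [ 0.61735097 -0.1571686   0.09134005]
base ((0.5564086437225342, 0.013956516981124878), (0.2635710835456848, 0.5586745738983154), 19.20700454711914)
```

```bash
cat >> h.py <<'E'
from scipy.spatial.transform import Rotation as Rn
def rows(R,pts,turns):  # pts: successive world points (first = commanded now); turns: tool-z rad per row
    for i in range(len(pts)-1):
        d=R.inv().apply(np.subtract(pts[i+1],pts[i]))*100
        print([[round(float(x),2) for x in d],[0,0,round(turns[i],3)]],end=", ")
        R=R*Rn.from_rotvec([0,0,turns[i]])
    print(); print("end y-axis",R.apply([0,1,0]))
E
python3 - <<'E'
from h import *
from rig import bot
s=bot.read_state();p=s["ee_pos"];g=np.array([.5137,.110,.200])
R=Rn.from_quat(s["orientation"])
y=R.apply([0,1,0]);t=np.arctan2(y[1],y[0])-np.radians(19.05);print(t)
N=16;rows(R,[p+(g-p)*k/N for k in range(N+1)],[t/8]*8+[0]*8)
E
```

```text
0.9734933624303677
[[-2.92, -1.78, 0.2], [0, 0, np.float64(0.122)]], [[-3.11, -1.41, 0.2], [0, 0, np.float64(0.122)]], [[-3.26, -1.02, 0.2], [0, 0, np.float64(0.122)]], [[-3.36, -0.62, 0.2], [0, 0, np.float64(0.122)]], [[-3.41, -0.21, 0.2], [0, 0, np.float64(0.122)]], [[-3.41, 0.21, 0.2], [0, 0, np.float64(0.122)]], [[-3.36, 0.62, 0.2], [0, 0, np.float64(0.122)]], [[-3.26, 1.03, 0.2], [0, 0, np.float64(0.122)]], [[-3.11, 1.41, 0.2], [0, 0, 0]], [[-3.11, 1.41, 0.2], [0, 0, 0]], [[-3.11, 1.41, 0.2], [0, 0, 0]], [[-3.11, 1.41, 0.2], [0, 0, 0]], [[-3.11, 1.41, 0.2], [0, 0, 0]], [[-3.11, 1.41, 0.2], [0, 0, 0]], [[-3.11, 1.41, 0.2], [0, 0, 0]], [[-3.11, 1.41, 0.2], [0, 0, 0]], 
end y-axis [ 9.45234103e-01  3.26393147e-01 -6.77813056e-05]
```

Call:
{"name": "arm_command", "arguments": {"targets": [[[-2.9, -1.8, 0.2], [0, 0, 0.122]], [[-3.1, -1.4, 0.2], [0, 0, 0.122]], [[-3.3, -1.0, 0.2], [0, 0, 0.122]], [[-3.4, -0.6, 0.2], [0, 0, 0.122]], [[-3.4, -0.2, 0.2], [0, 0, 0.122]], [[-3.4, 0.2, 0.2], [0, 0, 0.122]], [[-3.4, 0.6, 0.2], [0, 0, 0.122]], [[-3.2, 1.0, 0.2], [0, 0, 0.122]]], "fingers": 0}}

```text
clock: 2.0
ee_pos: [0.3259, 0.3072, 0.2154]
orientation: [0.583, 0.812, 0.0, 0.0]
wrist_force: [0.1, -0.4, -0.8]
width: 0.0004
finger_force: 0.0
```

Call:
{"name": "arm_command", "arguments": {"targets": [[[-3.1, 1.4, 0.2], [0, 0, 0]], [[-3.1, 1.4, 0.2], [0, 0, 0]], [[-3.1, 1.4, 0.2], [0, 0, 0]], [[-3.1, 1.4, 0.2], [0, 0, 0]], [[-3.1, 1.4, 0.2], [0, 0, 0]], [[-3.1, 1.4, 0.2], [0, 0, 0]], [[-3.1, 1.4, 0.2], [0, 0, 0]], [[-3.1, 1.4, 0.2], [0, 0, 0]]]}}

```text
clock: 3.0
ee_pos: [0.5123, 0.1089, 0.1993]
orientation: [0.581, 0.814, 0.0, 0.0]
wrist_force: [0.8, 1.0, 0.2]
width: 0.0001
finger_force: 0.0
```

```bash
python3 - <<'E'
from rig import bot
import cv2,numpy as np
s=bot.snapshot("wrist");im=s["pixels"][:,:,::-1].copy()
T=np.linalg.inv(s["tool_from_camera"]);K=s["camera_matrix"]
for x,y in [(a,b) for a in(-.011,.011) for b in(-.015,.015)]:
  for z,c in((0,(0,255,0)),(.08,(255,255,0))):   # fingers' footprint at tip and on spoke plane
    q=K@(T@[x,y,z,1])[:3];cv2.circle(im,(int(q[0]/q[2]),int(q[1]/q[2])),4,c,-1)
cv2.imwrite("pics/w1.png",im)
E
```

```text
(no output)
```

View pics/w1.png

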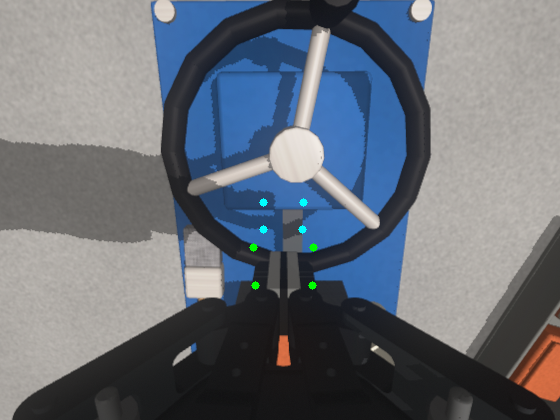

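The wrist view shows the hub at (297,153) and the fingers' footprint in the open sector at (283,216), clear of the spokes at (230,175) and (350,200). The knob is far away at (333,5). I'm going down.

Call:
{"name": "arm_command", "arguments": {"targets": [[[0, 0, 1.2], [0, 0, 0]], [[0, 0, 1.2], [0, 0, 0]], [[0, 0, 1.2], [0, 0, 0]], [[0, 0, 1.2], [0, 0, 0]], [[0, 0, 1.2], [0, 0, 0]], [[0, 0, 1.2], [0, 0, 0]], [[0, 0, 1.2], [0, 0, 0]], [[0, 0, 1.2], [0, 0, 0]]]}}

```text
clock: 4.05
ee_pos: [0.5115, 0.1098, 0.1025]
orientation: [0.581, 0.814, -0.0, 0.0]
wrist_force: [1.3, 0.7, -0.7]
width: -0.0002
finger_force: 0.0
```

```bash
python3 - <<'E'
from h import *
from rig import bot
s=bot.read_state();p=s["ee_pos"];print(p,s["wrist_force"])
R=Rn.from_quat(s["orientation"]);H=np.array([.505,.159]);
a=np.radians(280)
f=lambda a:np.r_[H+.05*np.array([np.cos(a),np.sin(a)]),.102]
# finger leads: 0.09 rad/row; print tool xy in cm for each row
for c in range(11):
    print(c,[ [round(float(v),1) for v in R.inv().apply((f(a+.09*(8*c+i+1))-(f(a+.09*(8*c+i)) if c+i else p)))*100] for i in range(8)])
E
```

```text
[0.5115392  0.10975063 0.1025107 ] [ 1.25356116  0.67943882 -0.69821217]
0 [[-0.1, 0.7, 0.1], [-0.0, 0.4, -0.0], [0.0, 0.4, -0.0], [0.1, 0.4, -0.0], [0.1, 0.4, -0.0], [0.1, 0.4, -0.0], [0.2, 0.4, -0.0], [0.2, 0.4, -0.0]]
1 [[0.3, 0.4, -0.0], [0.3, 0.3, -0.0], [0.3, 0.3, -0.0], [0.3, 0.3, -0.0], [0.4, 0.3, -0.0], [0.4, 0.2, -0.0], [0.4, 0.2, -0.0], [0.4, 0.1, -0.0]]
2 [[0.4, 0.1, -0.0], [0.4, 0.1, -0.0], [0.4, 0.0, -0.0], [0.4, -0.0, -0.0], [0.4, -0.1, -0.0], [0.4, -0.1, -0.0], [0.4, -0.1, -0.0], [0.4, -0.2, -0.0]]
3 [[0.4, -0.2, -0.0], [0.4, -0.2, -0.0], [0.4, -0.3, -0.0], [0.3, -0.3, -0.0], [0.3, -0.3, -0.0], [0.3, -0.4, -0.0], [0.2, -0.4, -0.0], [0.2, -0.4, -0.0]]
4 [[0.2, -0.4, 0.0], [0.1, -0.4, 0.0], [0.1, -0.4, 0.0], [0.0, -0.4, 0.0], [0.0, -0.4, 0.0], [-0.0, -0.4, 0.0], [-0.1, -0.4, 0.0], [-0.1, -0.4, 0.0]]
5 [[-0.2, -0.4, 0.0], [-0.2, -0.4, 0.0], [-0.2, -0.4, 0.0], [-0.3, -0.4, 0.0], [-0.3, -0.3, 0.0], [-0.3, -0.3, 0.0], [-0.3, -0.3, 0.0], [-0.4, -0.3, 0.0]]
6 [[-0.4, -0.2, 0.0], [-0.4, -0.2, 0.0], [-0.4, -0.1, 0.0], [-0.4, -0.1, 0.0], [-0.4, -0.1, 0.0], [-0.4, -0.0, 0.0], [-0.4, 0.0, 0.0], [-0.4, 0.1, 0.0]]
7 [[-0.4, 0.1, 0.0], [-0.4, 0.1, 0.0], [-0.4, 0.2, 0.0], [-0.4, 0.2, 0.0], [-0.4, 0.2, 0.0], [-0.4, 0.3, 0.0], [-0.3, 0.3, 0.0], [-0.3, 0.3, 0.0]]
8 [[-0.3, 0.4, 0.0], [-0.2, 0.4, 0.0], [-0.2, 0.4, 0.0], [-0.2, 0.4, -0.0], [-0.1, 0.4, -0.0], [-0.1, 0.4, -0.0], [-0.0, 0.4, -0.0], [-0.0, 0.4, -0.0]]
9 [[0.0, 0.4, -0.0], [0.1, 0.4, -0.0], [0.1, 0.4, -0.0], [0.2, 0.4, -0.0], [0.2, 0.4, -0.0], [0.2, 0.4, -0.0], [0.3, 0.4, -0.0], [0.3, 0.3, -0.0]]
10 [[0.3, 0.3, -0.0], [0.4, 0.3, -0.0], [0.4, 0.2, -0.0], [0.4, 0.2, -0.0], [0.4, 0.2, -0.0], [0.4, 0.1, -0.0], [0.4, 0.1, -0.0], [0.4, 0.1, -0.0]]
```

Call:
{"name": "arm_command", "arguments": {"targets": [[[-0.1, 0.7, 0.05], [0, 0, 0]], [[0, 0.45, 0], [0, 0, 0]], [[0.05, 0.45, 0], [0, 0, 0]], [[0.05, 0.45, 0], [0, 0, 0]], [[0.1, 0.45, 0], [0, 0, 0]], [[0.15, 0.4, 0], [0, 0, 0]], [[0.2, 0.4, 0], [0, 0, 0]], [[0.2, 0.4, 0], [0, 0, 0]]]}}

```text
clock: 5.05
ee_pos: [0.5434, 0.1275, 0.1024]
orientation: [0.581, 0.814, -0.001, -0.001]
wrist_force: [-5.3, -3.3, 0.7]
width: 0.0001
finger_force: 2.0
```

Call:
{"name": "arm_command", "arguments": {"targets": [[[0.25, 0.35, 0], [0, 0, 0]], [[0.3, 0.35, 0], [0, 0, 0]], [[0.3, 0.3, 0], [0, 0, 0]], [[0.35, 0.3, 0], [0, 0, 0]], [[0.35, 0.25, 0], [0, 0, 0]], [[0.4, 0.2, 0], [0, 0, 0]], [[0.4, 0.2, 0], [0, 0, 0]], [[0.45, 0.15, 0], [0, 0, 0]]]}}

```text
clock: 6.05
ee_pos: [0.5548, 0.1604, 0.1024]
orientation: [0.582, 0.813, -0.001, 0.0]
wrist_force: [-1.8, -6.7, 1.4]
width: 0.0001
finger_force: 2.5
```

```bash
cat >> h.py <<'E'
H=np.array([.505,.159])
def where():
    from rig import bot
    s=bot.read_state();R=Rn.from_quat(s["orientation"]);d=np.r_[s["ee_pos"][:2]-H,0]
    t=R.inv().apply(d)  # tool x = ej y, tool y = ej x
    print("clock",s["clock"],"r",np.hypot(t[0],t[1]).round(4),"ej deg",np.degrees(np.arctan2(t[0],t[1])).round(1),"z",s["ee_pos"][2].round(4),"F tool",R.inv().apply(s["wrist_force"]).round(1))
E
python3 -c "from h import *;where()"
```

```text
clock 6.05 r 0.0498 ej deg -17.2 z 0.1024 F tool [-5.8 -3.9 -1.4]
```

Call:
{"name": "arm_command", "arguments": {"targets": [[[0.45, 0.1, 0], [0, 0, 0]], [[0.45, 0.05, 0], [0, 0, 0]], [[0.45, 0.05, 0], [0, 0, 0]], [[0.45, 0, 0], [0, 0, 0]], [[0.45, -0.05, 0], [0, 0, 0]], [[0.45, -0.1, 0], [0, 0, 0]], [[0.45, -0.15, 0], [0, 0, 0]], [[0.4, -0.15, 0], [0, 0, 0]]]}}

```text
clock: 7.05
ee_pos: [0.5423, 0.1935, 0.103]
orientation: [0.582, 0.813, -0.0, 0.001]
wrist_force: [4.0, -5.3, 0.4]
width: 0.0002
finger_force: 2.4
```

Call:
{"name": "arm_command", "arguments": {"targets": [[[0.4, -0.2, 0], [0, 0, 0]], [[0.4, -0.25, 0], [0, 0, 0]], [[0.35, -0.3, 0], [0, 0, 0]], [[0.35, -0.3, 0], [0, 0, 0]], [[0.3, -0.35, 0], [0, 0, 0]], [[0.25, -0.35, 0], [0, 0, 0]], [[0.25, -0.4, 0], [0, 0, 0]], [[0.2, -0.4, 0], [0, 0, 0]]]}}

```text
clock: 8.05
ee_pos: [0.5105, 0.2096, 0.1033]
orientation: [0.581, 0.814, 0.001, 0.001]
wrist_force: [4.2, -1.6, 1.3]
width: -0.0001
finger_force: 2.0
```

Call:
{"name": "arm_command", "arguments": {"targets": [[[0.15, -0.4, 0], [0, 0, 0]], [[0.15, -0.45, 0], [0, 0, 0]], [[0.1, -0.45, 0], [0, 0, 0]], [[0.05, -0.45, 0], [0, 0, 0]], [[0, -0.45, 0], [0, 0, 0]], [[-0.05, -0.45, 0], [0, 0, 0]], [[-0.1, -0.45, 0], [0, 0, 0]], [[-0.1, -0.45, 0], [0, 0, 0]]]}}

```text
clock: 9.05
ee_pos: [0.4758, 0.2006, 0.1032]
orientation: [0.581, 0.814, 0.001, 0.0]
wrist_force: [5.0, 1.5, 0.0]
width: 0.0002
finger_force: 2.1
```

```bash
python3 -c "from h import *;where()"
```

```text
clock 9.05 r 0.0508 ej deg 106.2 z 0.1032 F tool [-0.2  5.2  0. ]
```

Call:
{"name": "arm_command", "arguments": {"targets": [[[-0.15, -0.45, 0], [0, 0, 0]], [[-0.2, -0.4, 0], [0, 0, 0]], [[-0.25, -0.4, 0], [0, 0, 0]], [[-0.25, -0.35, 0], [0, 0, 0]], [[-0.3, -0.35, 0], [0, 0, 0]], [[-0.3, -0.3, 0], [0, 0, 0]], [[-0.35, -0.3, 0], [0, 0, 0]], [[-0.35, -0.25, 0], [0, 0, 0]]]}}

```text
clock: 10.05
ee_pos: [0.4549, 0.1702, 0.1027]
orientation: [0.581, 0.814, -0.0, -0.0]
wrist_force: [2.6, 4.4, -1.3]
width: -0.0
finger_force: 2.0
```

Call:
{"name": "arm_command", "arguments": {"targets": [[[-0.4, -0.2, 0], [0, 0, 0]], [[-0.4, -0.2, 0], [0, 0, 0]], [[-0.45, -0.15, 0], [0, 0, 0]], [[-0.45, -0.1, 0], [0, 0, 0]], [[-0.45, -0.05, 0], [0, 0, 0]], [[-0.45, 0, 0], [0, 0, 0]], [[-0.45, 0, 0], [0, 0, 0]], [[-0.45, 0.05, 0], [0, 0, 0]]]}}

```text
clock: 11.05
ee_pos: [0.4597, 0.135, 0.1027]
orientation: [0.581, 0.814, -0.0, -0.001]
wrist_force: [-0.8, 5.4, 1.6]
width: -0.0
finger_force: 2.4
```

Call:
{"name": "arm_command", "arguments": {"targets": [[[-0.45, 0.1, 0], [0, 0, 0]], [[-0.45, 0.15, 0], [0, 0, 0]], [[-0.4, 0.15, 0], [0, 0, 0]], [[-0.4, 0.2, 0], [0, 0, 0]], [[-0.4, 0.25, 0], [0, 0, 0]], [[-0.35, 0.3, 0], [0, 0, 0]], [[-0.35, 0.3, 0], [0, 0, 0]], [[-0.3, 0.35, 0], [0, 0, 0]]]}}

```text
clock: 12.05
ee_pos: [0.4854, 0.111, 0.1022]
orientation: [0.581, 0.814, -0.002, -0.002]
wrist_force: [-5.3, 2.9, 0.4]
width: -0.0
finger_force: 2.2
```

```bash
python3 -c "from h import *;where()"
```

```text
clock 12.05 r 0.0518 ej deg -131.2 z 0.1022 F tool [ 4.5 -4.1 -0.4]
```

Call:
{"name": "arm_command", "arguments": {"targets": [[[-0.25, 0.35, 0], [0, 0, 0]], [[-0.2, 0.4, 0], [0, 0, 0]], [[-0.2, 0.4, 0], [0, 0, 0]], [[-0.15, 0.4, 0], [0, 0, 0]], [[-0.1, 0.45, 0], [0, 0, 0]], [[-0.05, 0.45, 0], [0, 0, 0]], [[0, 0.45, 0], [0, 0, 0]], [[0, 0.45, 0], [0, 0, 0]]]}}

```text
clock: 13.05
ee_pos: [0.5192, 0.1122, 0.1016]
orientation: [0.581, 0.814, -0.003, -0.002]
wrist_force: [-5.6, -0.4, -0.3]
width: -0.0001
finger_force: 2.5
```

Call:
{"name": "arm_command", "arguments": {"targets": [[[0.05, 0.45, 0], [0, 0, 0]], [[0.1, 0.45, 0], [0, 0, 0]], [[0.1, 0.45, 0], [0, 0, 0]], [[0.15, 0.4, 0], [0, 0, 0]], [[0.2, 0.4, 0], [0, 0, 0]], [[0.2, 0.4, 0], [0, 0, 0]], [[0, 0, 0], [0, 0, 0]], [[0, 0, 0], [0, 0, 0]]]}}

```text
clock: 14.05
ee_pos: [0.5427, 0.1283, 0.1022]
orientation: [0.582, 0.814, -0.001, -0.0]
wrist_force: [-2.9, -3.3, -1.6]
width: -0.0003
finger_force: 2.0
```

```bash
python3 -c "from h import *;where()"
```

```text
clock 14.05 r 0.0486 ej deg -58.0 z 0.1022 F tool [-2.2 -3.8  1.6]
```

Call:
{"name": "arm_command", "arguments": {"targets": [[[0.15, 0.2, 0], [0, 0, 0]], [[0.15, 0.2, 0], [0, 0, 0]], [[0.15, 0.2, 0], [0, 0, 0]], [[0.15, 0.2, 0], [0, 0, 0]], [[0, 0, 0], [0, 0, 0]], [[0, 0, 0], [0, 0, 0]], [[0, 0, 0], [0, 0, 0]], [[0, 0, 0], [0, 0, 0]]]}}

```text
clock: 15.05
ee_pos: [0.5494, 0.1374, 0.1027]
orientation: [0.581, 0.814, -0.0, -0.0]
wrist_force: [-2.5, -3.6, -1.6]
width: -0.0001
finger_force: 2.1
```

```bash
python3 -c "from h import *;where()"
```

```text
clock 15.05 r 0.0494 ej deg -44.9 z 0.1027 F tool [-2.6 -3.5  1.6]
```

At 315°, with no sharp force yet. I'll continue gently.

Call:
{"name": "arm_command", "arguments": {"targets": [[[0.15, 0.15, 0], [0, 0, 0]], [[0.15, 0.15, 0], [0, 0, 0]], [[0.15, 0.1, 0], [0, 0, 0]], [[0, 0, 0], [0, 0, 0]], [[0, 0, 0], [0, 0, 0]], [[0, 0, 0], [0, 0, 0]], [[0, 0, 0], [0, 0, 0]], [[0, 0, 0], [0, 0, 0]]]}}

```text
clock: 16.05
ee_pos: [0.5506, 0.1405, 0.1026]
orientation: [0.582, 0.813, -0.003, 0.001]
wrist_force: [-6.2, -16.3, 2.0]
width: 0.0001
finger_force: 8.1
```

```bash
python3 - <<'E'
from h import *;where()
from rig import bot
import cv2
s=bot.snapshot("top");X=cloud(s);r=np.hypot(X[...,0]-H[0],X[...,1]-H[1])
K=X[(r<.11)&(r>.07)&(X[...,2]>.145)&(X[...,2]<.185)];print(len(K),np.median(K,0) if len(K) else 0)
cv2.imwrite("pics/t2.png",cv2.resize(s["pixels"][110:300,150:400,::-1],None,fx=3.15,fy=3.15))
m=bot.cut_out("stone",s)
for d in m: print(d["score"],np.nanmedian(X[d["pixels"]],0))
E
```

```text
clock 16.05 r 0.0492 ej deg -40.9 z 0.1026 F tool [-13.5 -11.2  -1.9]
16 [0.4642171  0.24201564 0.17062626]
0.76 [ 0.56826981 -0.03576031  0.13247759]
0.69 [ 0.40074355 -0.22328328  0.03689947]
0.22 [ 0.57658659 -0.10474761  0.02540951]
```

View pics/t2.png

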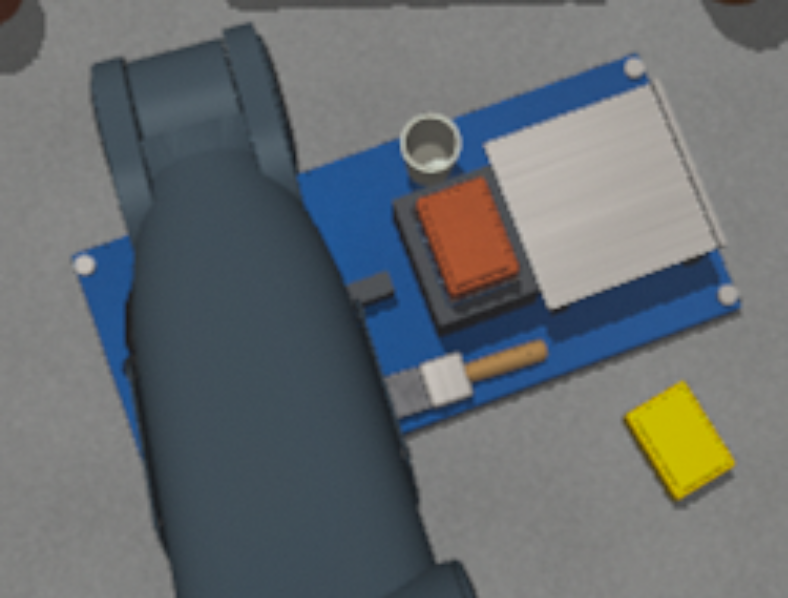

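The wheel's force jumped to 17 N at its stop, and the stone stands 5 mm proud of the mould at crop (467,235). I'm backing out, then going to the stone's +y side with the fingers half open.

Call:
{"name": "arm_command", "arguments": {"targets": [[[-0.5, -0.5, 0], [0, 0, 0]], [[-0.2, -0.2, 0], [0, 0, 0]], [[0, 0, -1.8], [0, 0, 0]], [[0, 0, -1.8], [0, 0, 0]], [[0, 0, -1.8], [0, 0, 0]], [[0, 0, -1.8], [0, 0, 0]], [[0, 0, -1.8], [0, 0, 0]], [[0, 0, -1.8], [0, 0, 0]]]}}

```text
clock: 17.15
ee_pos: [0.5481, 0.1349, 0.2119]
orientation: [0.581, 0.814, 0.001, 0.0]
wrist_force: [0.9, -0.6, -0.6]
width: -0.0
finger_force: 0.0
```

Call:
{"name": "arm_command", "arguments": {"targets": [[[-1.5, -0.4, 0], [0, 0, 0]], [[-1.5, -0.4, 0], [0, 0, 0]], [[-1.5, -0.4, 0], [0, 0, 0]], [[-1.5, -0.4, 0], [0, 0, 0]], [[-1.5, -0.4, 0], [0, 0, 0]], [[-1.5, -0.4, 0], [0, 0, 0]], [[-1.5, -0.4, 0], [0, 0, 0]], [[-1.2, -0.4, 0], [0, 0, 0]]], "fingers": 0.5}}

```text
clock: 18.15
ee_pos: [0.5552, 0.0121, 0.2108]
orientation: [0.581, 0.814, -0.0, 0.0]
wrist_force: [0.5, -1.0, 0.8]
width: 0.0425
finger_force: 0.0
```

```bash
cat >> h.py <<'E'
def ej():
    from rig import bot
    s=bot.read_state();a=np.radians(19.05);d=s["ee_pos"][:2]-[.5555,.016];c,t=np.cos(a),np.sin(a)
    print("ej xy mm",(1000*np.array([c*d[0]+t*d[1],-t*d[0]+c*d[1]])).round(1),"z",s["ee_pos"][2].round(4),s["wrist_force"].round(1),s["width"],s["clock"])
E
python3 - <<'E'
from h import *;ej()
from rig import bot
import cv2
s=bot.snapshot("wrist");cv2.imwrite("pics/w3.png",s["pixels"][:,:,::-1])
s=bot.snapshot("top");X=cloud(s);r=np.hypot(X[...,0]-H[0],X[...,1]-H[1])
K=X[(r<.11)&(r>.07)&(X[...,2]>.15)&(X[...,2]<.178)];k=np.median(K,0)
q=np.degrees(np.arctan2(k[1]-H[1],k[0]-H[0]));print(len(K),k,"q",np.radians(q-79.05+360))
E
```

```text
ej xy mm [-1.5 -3.6] z 0.2108 [ 0.5 -1.   0.8] 0.04249123572742123 18.15
79 [0.45839825 0.23500836 0.17054623] q 7.024304854620587
```

View pics/w3.png

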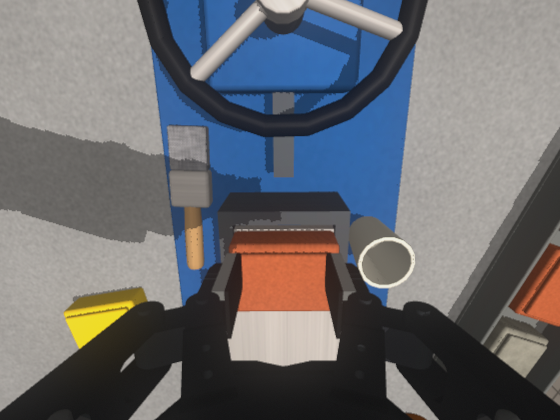

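The wheel is at about 7.0 rad. The view shows the stone between (230,240) and (338,240), with its +y face free. I'm going down behind it.

Call:
{"name": "arm_command", "arguments": {"targets": [[[0.1, 0.1, 1.3], [0, 0, 0]], [[0, 0, 1.4], [0, 0, 0]], [[0, 0, 1.4], [0, 0, 0]], [[0, 0, 1.4], [0, 0, 0]], [[0, 0, 1.3], [0, 0, 0]], [[0, 0, 1.3], [0, 0, 0]], [[0, 0, 1.3], [0, 0, 0]], [[0, 0, 1.3], [0, 0, 0]]]}}

```text
clock: 19.25
ee_pos: [0.5558, 0.0144, 0.103]
orientation: [0.581, 0.814, -0.0, 0.0]
wrist_force: [-0.6, -0.1, -1.1]
width: 0.0427
finger_force: 0.0
```

Call:
{"name": "arm_command", "arguments": {"targets": [[[-0.3, 0, 0], [0, 0, 0]], [[-0.4, 0, 0], [0, 0, 0]], [[-0.5, 0, 0], [0, 0, 0]], [[-0.5, 0, 0], [0, 0, 0]], [[-0.6, 0, 0], [0, 0, 0]], [[-0.6, 0, 0], [0, 0, 0]], [[-0.6, 0, 0], [0, 0, 0]], [[-0.6, 0, 0], [0, 0, 0]]]}}

```text
clock: 20.25
ee_pos: [0.5692, -0.0239, 0.1043]
orientation: [0.581, 0.814, 0.001, -0.0]
wrist_force: [-1.7, 5.5, 3.9]
width: 0.0429
finger_force: 2.8
```

```bash
python3 -c "from h import *;ej()"
```

```text
ej xy mm [ -0.1 -42.2] z 0.1043 [-1.7  5.5  3.9] 0.04285259765025819 20.25
```

Call:
{"name": "arm_command", "arguments": {"targets": [[[-0.6, 0, 0], [0, 0, 0]], [[-0.6, 0, 0], [0, 0, 0]], [[-0.6, 0, 0], [0, 0, 0]], [[-0.6, 0, 0], [0, 0, 0]], [[-0.6, 0, 0], [0, 0, 0]], [[-0.6, 0, 0], [0, 0, 0]], [[-0.6, 0, 0], [0, 0, 0]], [[-0.6, 0, 0], [0, 0, 0]]]}}

```text
clock: 21.25
ee_pos: [0.5847, -0.0701, 0.1038]
orientation: [0.581, 0.814, -0.0, -0.0]
wrist_force: [-1.2, 2.4, -1.3]
width: 0.0428
finger_force: 1.1
```

```bash
python3 -c "from h import *;ej()"
```

```text
ej xy mm [ -0.5 -90.9] z 0.1038 [-1.2  2.4 -1.3] 0.04281328820460604 21.25
```

Call:
{"name": "arm_command", "arguments": {"targets": [[[-0.7, 0, 0], [0, 0, 0]], [[-0.7, 0, 0], [0, 0, 0]], [[-0.7, 0, 0], [0, 0, 0]], [[-0.7, 0, 0], [0, 0, 0]], [[-0.7, 0, 0], [0, 0, 0]], [[-0.7, 0, 0], [0, 0, 0]], [[-0.5, 0, 0], [0, 0, 0]], [[-0.2, 0, 0], [0, 0, 0]]]}}

```text
clock: 22.25
ee_pos: [0.6006, -0.1164, 0.1038]
orientation: [0.581, 0.814, -0.0, 0.0]
wrist_force: [-1.4, 2.3, -0.8]
width: 0.0427
finger_force: 1.3
```

Call:
{"name": "arm_command", "arguments": {"targets": [[[0, 0, 0], [0, 0, 0]], [[1.0, 0, 0], [0, 0, 0]], [[1.0, 0, -1.5], [0, 0, 0]], [[0.5, 0, -2.5], [0, 0, 0]], [[0, 0, -3], [0, 0, 0]], [[0, 0, -3], [0, 0, 0]], [[0, 0, -3], [0, 0, 0]], [[0, 0, -2], [0, 0, 0]]]}}

```text
clock: 23.25
ee_pos: [0.5925, -0.0917, 0.2568]
orientation: [0.581, 0.814, 0.001, 0.001]
wrist_force: [-0.6, -0.7, -0.3]
width: 0.0429
finger_force: 0.0
```

```bash
python3 - <<'E'
from h import *;ej()
from rig import bot
import cv2
for n in("scene","top"):
    s=bot.snapshot(n);X=cloud(s)
    for d in bot.cut_out("stone",s):
        P=X[d["pixels"]];P=P[abs(P[:,2]-.13)<.012]
        if len(P)<60: continue
        a=np.radians(19.05);c,t=np.cos(a),np.sin(a);m=np.r_[cv2.minAreaRect(P[:,:2].astype(np.float32))[0]]-[.5555,.016]
        print(n,d["score"],d["rect"],cv2.minAreaRect(P[:,:2].astype(np.float32)),"z",np.median(P[:,2]),P[:,2].std(),"ej",c*m[0]+t*m[1],-t*m[0]+c*m[1])
    im=s["pixels"][:,:,::-1]
    if n=="scene": cv2.imwrite("pics/s4.png",cv2.resize(im[130:330,170:430],None,fx=3,fy=3,interpolation=cv2.INTER_CUBIC))
    else:
        r=np.hypot(X[...,0]-H[0],X[...,1]-H[1]);K=X[(r<.11)&(r>.07)&(X[...,2]>.15)&(X[...,2]<.178)];k=np.median(K,0)
        print("q",len(K),np.arctan2(k[1]-H[1],k[0]-H[0])-np.radians(79.05)+2*np.pi)
E
```

```text
ej xy mm [-1.000e-01 -1.139e+02] z 0.2568 [-0.6 -0.7 -0.3] 0.042867718885080064 23.25
scene 0.62 [221.8, 186.2, 258.4, 212.0] ((0.6134936213493347, -0.1525859236717224), (0.08850723505020142, 0.06303133070468903), 17.397693634033203) z 0.12999123784588923 0.004460733748419233 ej -0.0002077421392881612 -0.1782818852846845
q 78 7.029141993505682
```

View pics/s4.png

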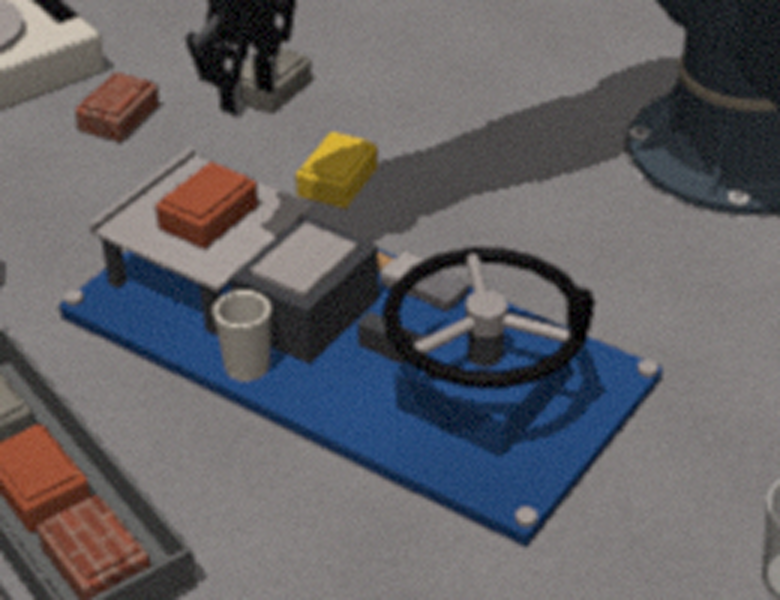

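The picture shows the stone flat on the shelf at crop (207,203). It sits at ejector x 0, y -0.178, with its top at z 0.130. The wheel is up, the bystanders are in place and the gripper is clear.

```bash
python3 -c "
from rig import bot
print(bot.close_job())"
```

```text
the job is handed in; nothing more can be done
None
```

I wound the handwheel to its stop (measured at about 7.0 rad), slid the stone flat onto the shelf (centre at x 0, y -0.178 m in the ejector's frame) and handed the job in at about 23 s; no verdict came back.

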